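# Refit the crank of the dough sheeter with its gib-head key

### The arm

A 6-joint arm with a two-finger parallel gripper is mounted at the origin on a cart in front of the work surface, level with it; the furniture and walls round the work are solid. World frame = base frame: x ahead of the robot, y to its left, z up, the work surface at z = 0. Lengths are in mm, angles in rad, forces in N, time in s.
With the tool pointing down it reaches from about 350 to 775 mm from the base axis. Payload 7.3 kg.
Tool frame: the origin (TCP) lies at the very end of the fingers, on their centre line; the grasp point (between the pads) lies 19 mm behind it; z points along the fingers, y is the line along which they close (so a half turn about z gives the same grasp; the last joint's range is limited). The gripper opens to 92 mm and grips with 3 to 60 N. Pads are 19 mm wide; open, the fingers measure 130 mm over their backs; the gripper's body (75 mm by 190 mm) begins 47 mm behind the grasp point.
Start: joints at [1.165, 0.342, 1.524, -0, 1.275, -0.146], TCP at [134.85, 507.406, 226.741] pointing down, gripper open.
Joint ranges: [-2.53, 2.53], [-0.77, 2.02], [0.04, 2.7], [-1, 4.14], [0.28, 2.66], [-3.11, 3.11]. Speed limits (rad/s): [2.57, 2.57, 3.14, 3.14, 3.14, 3.14].

### API

Orientations are given as [roll, pitch, yaw] about the fixed x, y, z axes, in that order (R = Rz(yaw) Ry(pitch) Rx(roll)).
In Python, from plant import get_obs, vision, workorder gives the robot as it stands.
- The arm moves only by the shell command python3 -m pendant 'ROWS' [OPENING]. ROWS is a JSON object of lists of equal length, an entry for each row: "dp": the shift along the tool's x, y, z in m, a list of three; "rotation": the turn, a rotation vector about the tool's x, y, z in rad, a list of three. A call has 1 to 8 rows; each row is the pose to reach, as a shift and turn from the pose commanded when the call began, along the tool's axes at that moment; what a row does not reach only later rows make up. A row lasts 1/8 s, in which the tool goes at most 62.5 mm and 10.7 degrees, less where a joint would pass 70% of its speed; a pose out of reach is approached as far as the arm can. A call with a gripper value outside its range is refused whole. OPENING is the finger opening in m, from 0 to 0.0918, set as the call begins (- or left out, the last holds). The fingers move at their own pace and stop on an object; the grip force is fixed at half the most. Time passes only in rows, so rows that repeat a pose let the fingers close. It gives the time, the measured TCP pose, the force, the opening and the grip force at its end, in the units of the state.
- get_obs(): the state, without advancing time (a new reading comes with each control period).
- vision.capture(name): name is "side" or "top" or "wrist"; returns a dict with "pixels" (480x640x3 uint8, red, green, blue), "vfov" (degrees; the focal length in pixels is half the picture's height over the tangent of half this angle, whatever the lens; pixels are square), "cx", "cy" (the principal point, pixels), "pose" (4x4, takes a point from camera to world coordinates); the wrist camera has in their place "T_tool_cam" (4x4, takes a point from camera to tool coordinates, whose origin is the TCP and whose axes are the flange's). Camera axes: x right, y up, looking along -z (the intrinsics and any distortion apply to the point x, -y, -z); pixel columns grow to the right and rows downward; lengths in mm; the calibration is good to about 2 mm. A picture is of the moment at which its call begins: read the wrist's pose just before it. There is no depth.
- workorder.close_job(): hands the job in; it is judged then, once.
The state is a dict: "time": time; "joint_positions": joint angles; "dq": joint speeds; "tau": joint torques, N m; "tool_pos": TCP position; "tcp_rot": TCP orientation; "contact_force": force on the tool from outside, world axes, zero at the start; "moment": the same for the moment, N m; "grip_width": finger opening in mm; "finger_force": force on a finger pad.
Only numpy, scipy, OpenCV 4.12 (cv2) and the standard library are available. Lean on these libraries where they do the work, as an engineer would, in place of code of your own. Each camera call takes 0.05 s, during which the arm holds its last target. There are 200 camera calls.

### The job

The crank of the dough sheeter is loose on its shaft: turn it down by its wooden handle until the keyway in its hub stands over the keyseat in the shaft, lay the steel gib-head key in the keyseat and slide it, thin end first, into the hub. Then press or tap the key's head along the shaft until it wedges tight, with a firm push of about 15 N; much over 20 N could crack the hub. Leave the key wedged in place and the things round the machine where they are.

Things in the scene. Friction and masses are not known exactly. Their poses are not given: they have to be found in the camera images.
- sheeter: Hand-cranked dough sheeter, white cheeks, two steel rollers, 211 mm high, fixed. Origin: on the counter below the shaft axis, in the plane of the crank-side cheek's outer face. z up, y outward along the level shaft (about to the robot's left), x away from the robot. The shaft, 40 mm thick, does not turn; its axis is 120 mm above the counter, its free end at y = 120 mm.
- keyseat_end (a point): Outer end of the keyseat, the open slot along the top of the whole shaft: this point is the middle of its floor at the shaft's free end (sheeter x = 0, y = 120, z = 135 mm). The slot is 16 mm wide, bevelled to 19 mm at the top, about 2.5 mm deep. Axes as the sheeter's.
- crank (a joint): Angle of the crank about the shaft, rad. 0: arm level, pointing to the robot, and the hub's keyway over the keyseat (within 0.04 the key goes in). It starts at 0.35 to 0.85, arm raised; light friction (about 1.5 N at the handle) holds it. Wooden handle: a round bar 22 mm thick parallel to the shaft, 100 mm from its axis, from y = 26 to 100 mm of the sheeter. Hub 68 mm across, y = 6 to 58 mm.
- keyway_mouth (a point): Point on the keyseat's floor in the plane of the hub's outer face (sheeter x = 0, y = 58, z = 135 mm), where the hub's keyway opens at crank 0; axes as the sheeter's. The keyway is 16.5 mm wide, mouth bevelled; its roof falls 1 in 12 inward like the key's top. The bore is worn: the roof stands 9.8 to 12.2 mm above the floor here, so the key bites 21 to 51 mm inside, then gives 1 mm per 5 N.
- key: Steel gib-head taper key, 80 mm long, 14 mm wide, lying on its flat underside, the way it goes in the keyseat (thin end to the hub). Origin: under the middle of the head; x to the thin end (at x = 73 mm), z up. Head 14 x 14 mm and 24 mm high; blade 8 mm high at the tip, rising 1 in 12 to 13.5 mm at the head. About 0.12 kg. It stays wedged when let go.
- cookie_cutter_1: Round tin cutter ring, 57 mm across and 30 mm high, in front of the shaft. Leave alone.
- cookie_cutter_0: Flower-shaped tin cutter ring, 66 x 74 mm and 30 mm high, in front of the shaft. Leave alone.
- egg_timer: Kitchen timer, 63 mm across and 52 mm high, in front of the sheeter. Leave alone.
Things that resemble listed ones, but are neither listed nor needed, are in the scene too. There is more than one size of the key; the one meant has the size given above.

How it is judged (in metres and radians):
On the way, in this order (a step that is already met when the one before it is completed fails the run):
1. the crank is turned so that the keyways line up (value of joint crank between -0.06 and 0.06 rad), for 0.2 s.
2. the key's thin end is inside the hub's keyway, lying in the keyseat (y of key in the frame of keyway_mouth below 0.058 m and x of key in the frame of keyway_mouth between -0.005 and 0.005 m and z of key in the frame of keyway_mouth between -0.006 and 0.006 m and angle between the x axis of key and the y axis of sheeter, either way round below 0.1 rad), for 0.2 s.
At the end, for the whole second after the job is handed in: The key sits in the keyseat with its thin end more than 15 mm inside the hub, in line with the shaft (within 0.1 rad, 5 mm sideways, 6 mm in height), wedged so that it still presses on the hub with over 10 N, let go and at rest; the crank is within 0.08 rad of its lined-up angle (all of step 2 and value of joint crank between -0.08 and 0.08 rad and contact force between key and crank above 10 N and contact force between the fingers and key below 0.5 N and linear speed of key below 0.01 m/s); the robot touches nothing.
It fails at once if the key is driven so hard that it presses on the hub with over 22 N (contact force between key and crank above 22 N).
It fails at once if a bystander (cutter or timer) is pushed over 30 mm (distance of any of cookie_cutter_1, cookie_cutter_0, egg_timer from where it was at the start of the episode above 0.03 m).
It also fails if it takes over 72 s, if anything falls off the work surface, if the arm or the gripper's body presses on something with over 40 N, if the wrist force passes 120 N, or if a joint passes its speed limit or range.

## Working session

There is one attempt and no reset: what is moved stays moved. The work goes in short steps, Python scripts to look and compute and a shell command to move; the robot and the scene stay as the last step left them, time stands still between calls to the robot, and variables do not carry over. Pictures are saved under pics/ and viewed, at most 10 in all, crops included, and the job is handed in when it is done.

```bash
ls; mkdir -p pics; python3 - <<'E'
from plant import get_obs, vision
import cv2,numpy as np
o=get_obs();print({k:np.round(v,3) for k,v in o.items()})
for n in("side","top","wrist"):
    c=vision.capture(n);cv2.imwrite(f"pics/{n}0.png",c["pixels"][:,:,::-1])
    print(n,{k:(np.round(v,4).tolist()) for k,v in c.items() if k!="pixels"})
E
```

```text
pics
{'time': np.float64(0.0), 'joint_positions': array([ 1.165,  0.343,  1.525, -0.   ,  1.275, -0.146]), 'dq': array([-0.001,  0.002,  0.002, -0.   ,  0.   , -0.   ]), 'tau': array([  0.   , -43.124, -24.423,   0.072,   0.056,  -0.   ]), 'tool_pos': array([134.701, 507.   , 226.064]), 'tcp_rot': array([-3.14 , -0.   ,  2.882]), 'contact_force': array([ 0.27 ,  0.521, -0.657]), 'moment': array([ 0.011, -0.028, -0.049]), 'finger_force': np.float64(0.0), 'grip_width': np.float64(91.529)}
side {'vfov': 57.9258, 'cx': 322.9289, 'cy': 238.2642, 'pose': [[-1.0, -0.0019, -0.0012, 630.7746], [0.0008, -0.7998, 0.6003, 503.7542], [-0.0021, 0.6003, 0.7998, 770.8151], [0.0, 0.0, 0.0, 1.0]]}
top {'vfov': 50.2289, 'cx': 311.9903, 'cy': 246.0251, 'pose': [[0.0187, 0.9926, -0.1201, 531.8518], [-0.9992, 0.0227, 0.0321, 13.6095], [0.0346, 0.1194, 0.9922, 1127.3017], [0.0, 0.0, 0.0, 1.0]]}
wrist {'vfov': 60.2613, 'cx': 327.1313, 'cy': 246.8505, 'T_tool_cam': [[-0.0014, 0.9506, 0.3103, 83.0085], [1.0, 0.0013, 0.0006, -0.3645], [0.0002, 0.3103, -0.9506, -158.164], [0.0, 0.0, 0.0, 1.0]]}
```

View pics/top0.png

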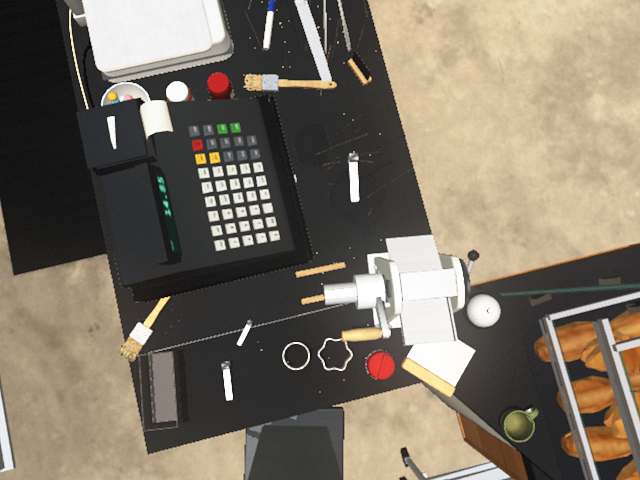

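View pics/side0.png

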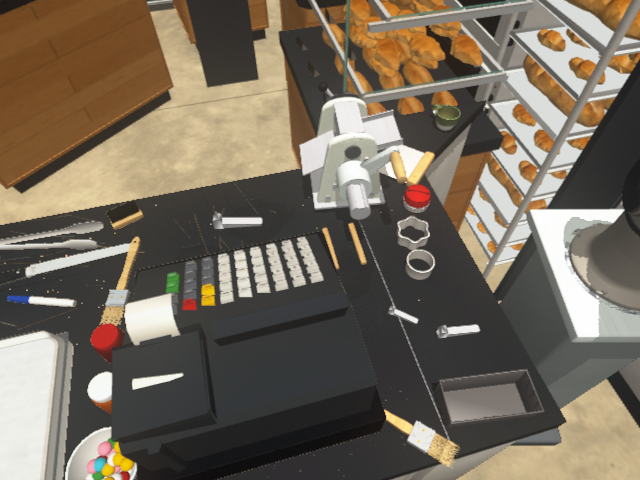

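Top view: key look-alikes at (354,177) long, (245,333) short and (228,380) middle. The shaft is at about (340,291), the handle at (362,335), and the cutters and timer at (296,355), (335,354) and (380,365). In the side view the same keys are at (238,220), (403,315) and (459,330), and the shaft end is at (358,210). Next I'll measure the sizes and take one close montage.

```bash
cat > h.py <<'E'
import numpy as np,cv2
from plant import get_obs,vision
from scipy.spatial.transform import Rotation as R
def grab(n):
    o=get_obs(); c=vision.capture(n)
    if n=="wrist":
        T=np.eye(4);T[:3,:3]=R.from_euler('xyz',o["tcp_rot"]).as_matrix();T[:3,3]=o["tool_pos"];c["pose"]=T@np.array(c["T_tool_cam"])
    c["pose"]=np.array(c["pose"]);c["f"]=240/np.tan(np.radians(c["vfov"])/2);return c
def ray(c,uv):
    d=np.array([(uv[0]-c["cx"])/c["f"],-(uv[1]-c["cy"])/c["f"],-1]);d=c["pose"][:3,:3]@d
    return c["pose"][:3,3],d/np.linalg.norm(d)
def onz(c,uv,z):
    p,d=ray(c,uv);return p+d*(z-p[2])/d[2]
def proj(c,P):
    q=np.linalg.inv(c["pose"])@np.r_[P,1];return np.array([c["cx"]-c["f"]*q[0]/q[2],c["cy"]+c["f"]*q[1]/q[2]])
def tri(c1,u1,c2,u2):
    p,d=ray(c1,u1);q,e=ray(c2,u2);A=np.stack([d,-e],1);t=np.linalg.lstsq(A,q-p,rcond=None)[0]
    a,b=p+t[0]*d,q+t[1]*e;return (a+b)/2,np.linalg.norm(a-b)
E
python3 - <<'E'
from h import *
t=grab("top");s=grab("side")
for c,n,seeds in((t,"top",[(354,177),(245,333),(228,380)]),(s,"side",[(238,220),(403,315),(459,330)])):
    m=(c["pixels"].min(2)>110).astype(np.uint8)
    N,l,st,ce=cv2.connectedComponentsWithStats(m)
    for u,v in seeds:
        w=l[v-8:v+9,u-8:u+9];k=np.bincount(w[w>0]).argmax()
        pts=np.argwhere(l==k)[:,::-1].astype(np.float32)
        b=cv2.boxPoints(cv2.minAreaRect(pts));P=np.array([onz(c,x,10) for x in b])
        print(n,ce[k].round(1),len(pts),b.round(0).tolist(),onz(c,ce[k],6).round(0),[round(np.linalg.norm(P[i]-P[i+1]),1) for i in(0,1)])
def cr(c,x,y,w,h,k): return cv2.resize(c["pixels"][y:y+h,x:x+w,::-1],(w*k,h*k),interpolation=cv2.INTER_CUBIC)
A=np.hstack([cr(s,300,80,133,140,3),cr(t,290,225,133,140,3)])
B=np.hstack([cr(s,380,290,133,60,3),cr(t,200,340,133,60,3)])
cv2.imwrite("pics/m1.png",np.vstack([A,B]))
E
```

```text
top [353.6 177.5] 432 [[348.0, 151.0], [358.0, 151.0], [359.0, 201.0], [349.0, 201.0]] [ 825. -113.    6.] [np.float64(22.9), np.float64(115.1)]
top [243.9 333.1] 153 [[235.0, 343.0], [247.0, 319.0], [253.0, 322.0], [240.0, 346.0]] [476. 120.   6.] [np.float64(57.5), np.float64(13.5)]
top [227.1 381.6] 275 [[221.0, 362.0], [228.0, 361.0], [233.0, 399.0], [226.0, 400.0]] [373. 153.   6.] [np.float64(16.4), np.float64(81.5)]
side [235.5 221.3] 489 [[213.0, 213.0], [262.0, 213.0], [262.0, 228.0], [213.0, 228.0]] [ 831. -119.    6.] [np.float64(112.5), np.float64(44.0)]
side [402.  314.2] 212 [[386.0, 311.0], [392.0, 302.0], [419.0, 319.0], [412.0, 329.0]] [478. 115.   6.] [np.float64(25.8), np.float64(61.0)]
side [457.4 330.1] 387 [[435.0, 326.0], [478.0, 320.0], [480.0, 331.0], [437.0, 338.0]] [376. 149.   6.] [np.float64(85.1), np.float64(24.6)]
```

View pics/m1.png

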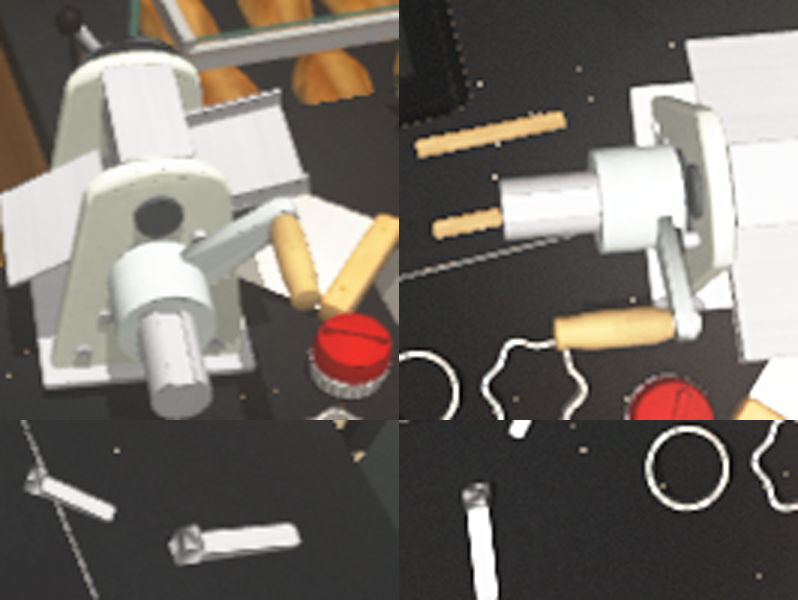

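The montage confirms the choice: the (228,380) key measures about 81 x 15 mm, with its head at the top end (228,365) and thin end at (230,398). The short one is 58 mm and the long one 115 mm. Now to work out the sheeter pose.

```bash
python3 - <<'E'
from h import *
t=grab("top");s=grab("side")
g=t["pixels"].min(2).astype(float)
# shaft silhouette edges per column in top view
rows=[]
for u in range(328,350):
    col=g[270:320,u];thr=100;i=np.where(col>thr)[0]
    rows.append((u,270+i.min(),270+i.max()))
rows=np.array(rows);print(rows[::4].tolist())
mid=(rows[:,1]+rows[:,2])/2;a=np.polyfit(rows[:,0],mid,1)
row=g[int(np.polyval(a,325)),310:345];print(row.astype(int).tolist())
e=lambda u:(u,np.polyval(a,u))
P=onz(t,e(325),120);Q=onz(t,e(352),120);print("axis top",P,Q,"yaw dir",np.degrees(np.arctan2(*(P-Q)[[1,0]])))
for du in (324,325): print(tri(t,e(du),s,(361.7,210.7)))
print("handle tip",tri(t,(342.7,335),s,(402.7,180.7)))
print("handle base top", onz(t,(380,333),150))
m=(g>100)[355:405,215:240];pts=np.argwhere(m)[:,::-1]+[215,355]
for r in range(360,402,3):
    i=pts[pts[:,1]==r][:,0]; print(r,i.min() if len(i) else 0,i.max() if len(i) else 0,end=' | ')
print([onz(t,p,z).round(1).tolist() for p,z in(((224.5,362),24),((229.5,399.5),8))])
E
```

```text
[[328, 270, 308], [332, 284, 307], [336, 284, 306], [340, 283, 305], [344, 283, 303], [348, 283, 303]]
[49, 47, 46, 41, 42, 74, 94, 87, 87, 98, 123, 134, 124, 95, 154, 251, 255, 253, 253, 253, 253, 253, 253, 253, 253, 253, 253, 253, 253, 253, 253, 253, 253, 253, 253]
axis top [556.89807326 -46.35592833 120.        ] [562.92256775 -99.44057414 120.        ] yaw dir 96.47470710367601
(array([556.44118838, -43.81770688, 130.0632644 ]), np.float64(0.027781441428071214))
(array([556.44546874, -45.84779055, 127.75403782]), np.float64(0.5275526319973124))
handle tip (array([482.20895502, -76.01903091, 179.71332193]), np.float64(3.276515934321199))
handle base top [ 487.2362613  -149.97407738  150.        ]
360 0 0 | 363 222 229 | 366 221 228 | 369 223 229 | 372 223 229 | 375 223 230 | 378 223 230 | 381 224 230 | 384 224 231 | 387 224 231 | 390 225 231 | 393 225 232 | 396 225 232 | 399 226 232 | [[415.7, 157.2, 24.0], [336.5, 145.8, 8.0]]
```

```bash
cat > go.py <<'E'
import sys;from h import *
# usage: go.py x y z yaw_deg  (tool down) -> dp (m) and rotation in tool axes, from measured pose
x,y,z,w=map(float,sys.argv[1:5]);o=get_obs();M=R.from_euler('xyz',o["tcp_rot"])
T=R.from_euler('xyz',[np.pi,0,np.radians(w)])
print("dp",np.round(M.inv().apply(np.array([x,y,z])-o["tool_pos"])/1000,4).tolist(),"rot",np.round((M.inv()*T).as_rotvec(),3).tolist(),"t",round(float(o["time"]),2))
E
python3 go.py 500 -60 310 96
```

```text
dp [-0.4987, -0.4545, -0.0833] rot [-0.0, 0.0, 1.206] t 0.35
```

```bash
python3 -m pendant '{"dp":[[0,0,-0.06],[-0.04,-0.04,-0.08],[-0.08,-0.07,-0.083],[-0.12,-0.11,-0.083],[-0.17,-0.15,-0.083],[-0.22,-0.19,-0.083],[-0.26,-0.23,-0.083],[-0.3,-0.27,-0.083]],"rotation":[[0,0,0],[0,0,0.15],[0,0,0.3],[0,0,0.45],[0,0,0.6],[0,0,0.75],[0,0,0.9],[0,0,1.05]]}' 0; python3 go.py 500 -60 310 96
```

```text
time: 1.35
tool_pos: [356.1, 167.6, 309.9]
tcp_rot: [3.141, -0.0, 1.827]
contact_force: [1.3, 1.2, 0.4]
grip_width: 16.6
finger_force: 0.0
dp [-0.2566, 0.0816, -0.0] rot [0.001, -0.0, 0.151] t 1.35
```

```bash
python3 -m pendant '{"dp":[[-0.05,0.016,0],[-0.1,0.032,0],[-0.15,0.048,0],[-0.2,0.064,0],[-0.245,0.078,0],[-0.2566,0.0816,0],[-0.2566,0.0816,0]],"rotation":[[0,0,0.05],[0,0,0.1],[0,0,0.151],[0,0,0.151],[0,0,0.151],[0,0,0.151],[0,0,0.151]]}'; python3 - <<'E'
from h import *
c=grab("wrist");cv2.imwrite("pics/w1.png",c["pixels"][:,:,::-1]);np.savez("w1.npz",pix=c["pixels"],pose=c["pose"])
E
```

```text
time: 2.22
tool_pos: [500.3, -57.6, 309.3]
tcp_rot: [-3.141, -0.001, 1.68]
contact_force: [0.2, 1.0, -0.5]
grip_width: 0.3
finger_force: 0.0
```

View pics/w1.png

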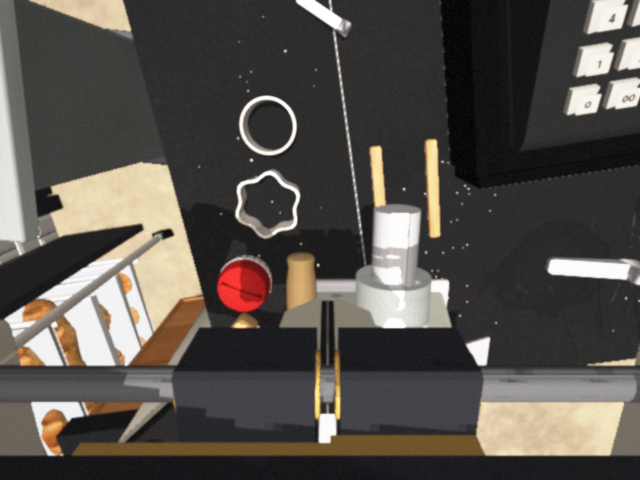

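The wrist view shows the handle tip at (300,258) and the shaft from its end at (397,207) down to the hub at (393,270). The timer is at (245,285) and the cutters are at (268,204) and (268,125). I'll zoom in on the shaft with more contrast.

```bash
python3 - <<'E'
from h import *
d=np.load("w1.npz");p=d["pix"][190:340,270:470,::-1].astype(float)
p=np.clip((p/255)**2.2*255,0,255).astype(np.uint8)
cv2.imwrite("pics/w1c.png",cv2.resize(p,None,fx=4,fy=4,interpolation=cv2.INTER_CUBIC))
g=d["pix"].min(2).astype(int)
for r in(215,225,235,245,255,262): print(r,g[r,368:428].tolist())
E
```

```text
215 [27, 24, 30, 28, 43, 86, 132, 159, 184, 195, 209, 217, 224, 230, 237, 241, 244, 244, 244, 243, 246, 247, 249, 251, 253, 253, 253, 253, 253, 253, 253, 253, 253, 253, 253, 253, 252, 252, 253, 253, 252, 243, 224, 238, 242, 241, 238, 236, 230, 221, 206, 182, 136, 77, 50, 49, 44, 46, 51, 68]
225 [25, 27, 25, 34, 55, 99, 137, 168, 186, 203, 212, 222, 228, 234, 239, 242, 245, 246, 246, 247, 248, 250, 252, 253, 253, 254, 253, 253, 253, 253, 253, 253, 253, 253, 253, 253, 253, 253, 253, 252, 242, 219, 235, 244, 244, 240, 236, 232, 226, 215, 191, 154, 89, 56, 44, 44, 45, 42, 45, 50]
235 [27, 24, 30, 33, 70, 112, 155, 177, 195, 207, 216, 227, 230, 237, 240, 244, 246, 246, 247, 248, 249, 251, 253, 253, 253, 253, 253, 253, 253, 253, 253, 253, 253, 253, 253, 253, 253, 252, 249, 230, 201, 221, 241, 245, 240, 239, 234, 229, 219, 203, 167, 111, 63, 44, 47, 45, 42, 46, 45, 53]
245 [24, 25, 29, 45, 83, 128, 158, 181, 197, 208, 222, 228, 233, 238, 242, 245, 246, 246, 246, 247, 248, 250, 252, 253, 253, 253, 252, 253, 253, 253, 253, 253, 253, 253, 253, 253, 253, 253, 252, 241, 224, 236, 240, 237, 228, 208, 183, 158, 143, 123, 91, 59, 42, 43, 47, 46, 45, 46, 43, 47]
255 [22, 30, 31, 55, 100, 137, 160, 174, 176, 175, 169, 165, 174, 177, 177, 175, 181, 194, 211, 226, 236, 244, 246, 245, 241, 233, 227, 219, 216, 215, 208, 199, 193, 193, 188, 190, 189, 189, 174, 157, 158, 164, 164, 161, 155, 153, 142, 139, 126, 102, 61, 47, 46, 46, 42, 45, 44, 46, 47, 46]
262 [29, 28, 36, 59, 93, 117, 133, 140, 148, 149, 157, 159, 165, 170, 170, 177, 178, 180, 180, 182, 186, 190, 193, 191, 193, 192, 190, 188, 189, 191, 190, 190, 192, 188, 188, 187, 189, 185, 163, 150, 165, 167, 163, 156, 154, 149, 143, 135, 117, 88, 53, 45, 43, 45, 45, 43, 48, 44, 47, 47]
```

View pics/w1c.png

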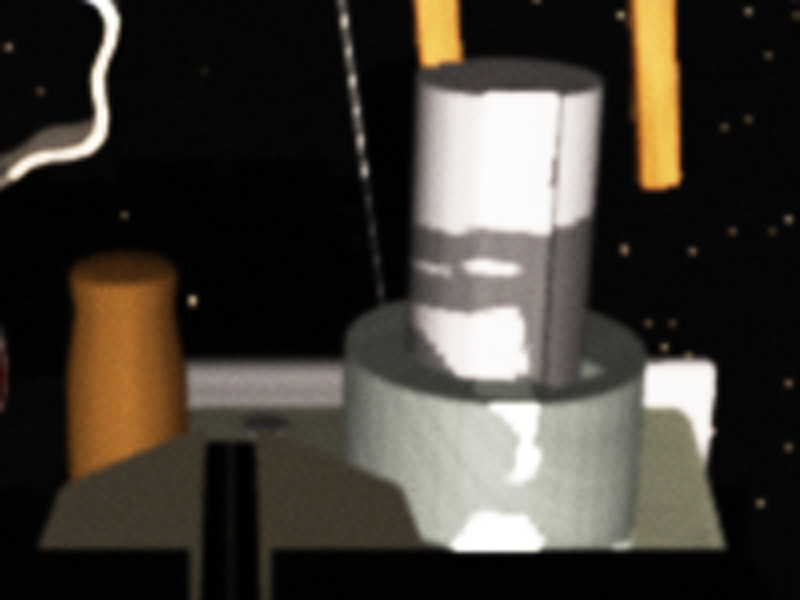

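```bash
python3 - <<'E'
from h import *
c=grab("wrist");d=np.load("w1.npz");g=d["pix"].min(2).astype(float);c["pose"]=d["pose"]
def edges(r,t=110):
    i=np.where(g[r,365:430]>t)[0]+365;a,b=i[0],i[-1]
    return a-1+(t-g[r,a-1])/(g[r,a]-g[r,a-1])+.0, b+(g[r,b]-t)/(g[r,b]-g[r,b+1])
A=[];S=[]
for r in range(215,265,3):
    a,b=edges(r);_,d1=ray(c,(a,r));_,d2=ray(c,(b,r));p,_=ray(c,(a,r));dm=d1+d2
    A.append(p+dm*(120-p[2])/dm[2])
A=np.array(A);k=np.polyfit(A[:,1],A[:,0],1);print("axis x=f(y)",k,"dir deg",90-np.degrees(np.arctan(k[0])),"resid",np.std(A[:,0]-np.polyval(k,A[:,1])).round(2))
for r,u in((215,410),(225,409),(235,408),(262,407.)): P=onz(c,(u,r),138.3);print("slot edge off",P,(P[0]-np.polyval(k,P[1]))*np.cos(np.arctan(k[0])))
print("end top rim",onz(c,(400,212.5),136),"end bottom rim",onz(c,(397,205),100))
print("hub front top", onz(c,(396,289),154))
h=onz(c,(301,255),175);print("handle tip",h)
E
```

```text
axis x=f(y) [-1.17736990e-01  5.55006136e+02] dir deg 96.71491906770343 resid 0.95
slot edge off [568.25594255 -46.54160457 138.3       ] 7.716837097343929
slot edge off [568.86578231 -54.97090476 138.3       ] 7.336860982151201
slot edge off [569.48515514 -63.53197247 138.3       ] 6.950945048842029
slot edge off [572.6387409  -87.17446444 138.3       ] 7.318396930172689
end top rim [560.26722857 -45.85056057 136.        ] end bottom rim [563.7684481  -47.05119715 100.        ]
hub front top [ 563.77053414 -106.18529469  154.        ]
handle tip [483.89279814 -77.6279228  175.        ]
```

```bash
python3 go.py 473 -96 215 96.7
```

```text
dp [-0.0364, -0.0311, 0.0948] rot [-0.0, -0.001, -0.006] t 2.33
```

```bash
python3 -m pendant '{"dp":[[-0.036,-0.031,0.03],[-0.036,-0.031,0.07],[-0.036,-0.031,0.095],[-0.036,-0.031,0.095]],"rotation":[[0,0,-0.006],[0,0,-0.006],[0,0,-0.006],[0,0,-0.006]]}'; python3 -m pendant '{"dp":[[0,0,0.01],[0,0,0.02],[0,0,0.03],[0,0,0.04],[0,0,0.05],[0,0,0.06],[0,0,0.07],[0,0,0.075]],"rotation":[[0,0,0],[0,0,0],[0,0,0],[0,0,0],[0,0,0],[0,0,0],[0,0,0],[0,0,0]]}';python3 -m pendant '{"dp":[[0,0,0.003],[0,0,0.006],[0,0,0.006]],"rotation":[[0,0,0],[0,0,0],[0,0,0]]}'; python3 - <<'E'
from h import *
s=grab("side");t=grab("top");w=grab("wrist")
def cr(c,x,y,w,h,k): return cv2.resize(c["pixels"][y:y+h,x:x+w,::-1],(w*k,h*k),interpolation=cv2.INTER_CUBIC)
cv2.imwrite("pics/m2.png",np.vstack([np.hstack([cr(s,300,80,133,100,3),cr(t,290,245,133,100,3)]),np.hstack([cr(w,260,160,133,100,3),cr(w,393,160,133,100,3)])]))
E
```

```text
time: 2.82
tool_pos: [472.3, -95.1, 213.8]
tcp_rot: [-3.139, -0.002, 1.688]
contact_force: [0.5, 0.0, -0.1]
grip_width: 0.9
finger_force: 0.0
time: 3.82
tool_pos: [464.6, -96.6, 136.4]
tcp_rot: [-3.123, -0.005, 1.686]
contact_force: [1.0, -0.6, 0.2]
grip_width: 0.6
finger_force: 0.0
time: 4.2
tool_pos: [474.3, -96.5, 133.8]
tcp_rot: [3.141, 0.0, 1.687]
contact_force: [-0.1, 0.8, 0.2]
grip_width: 0.5
finger_force: 0.0
```

View pics/m2.png

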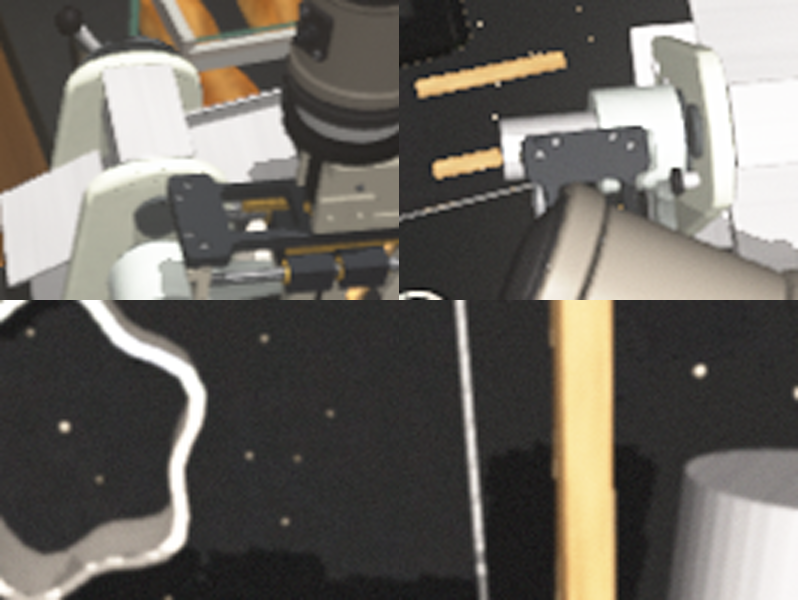

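The arm hides the handle here, so I'll lift to the earlier viewpoint and look again.

```bash
python3 -m pendant '{"dp":[[0,0,-0.04],[0,0,-0.09],[0.02,0.015,-0.14],[0.036,0.031,-0.177],[0.036,0.031,-0.177],[0.036,0.031,-0.177]],"rotation":[[0,0,0],[0,0,0],[0,0,0],[0,0,0],[0,0,0],[0,0,0]]}'; python3 - <<'E'
from h import *
c=grab("wrist");np.savez("w2.npz",pix=c["pixels"],pose=c["pose"])
p=c["pixels"][190:340,270:470,::-1].astype(float);p=np.clip((p/255)**1.6*255,0,255).astype(np.uint8)
cv2.imwrite("pics/w2c.png",cv2.resize(p,None,fx=4,fy=4,interpolation=cv2.INTER_CUBIC))
E
```

```text
time: 5.1
tool_pos: [499.7, -57.2, 309.9]
tcp_rot: [-3.14, -0.0, 1.687]
contact_force: [0.0, -0.2, -0.8]
grip_width: 0.4
finger_force: 0.0
```

View pics/w2c.png

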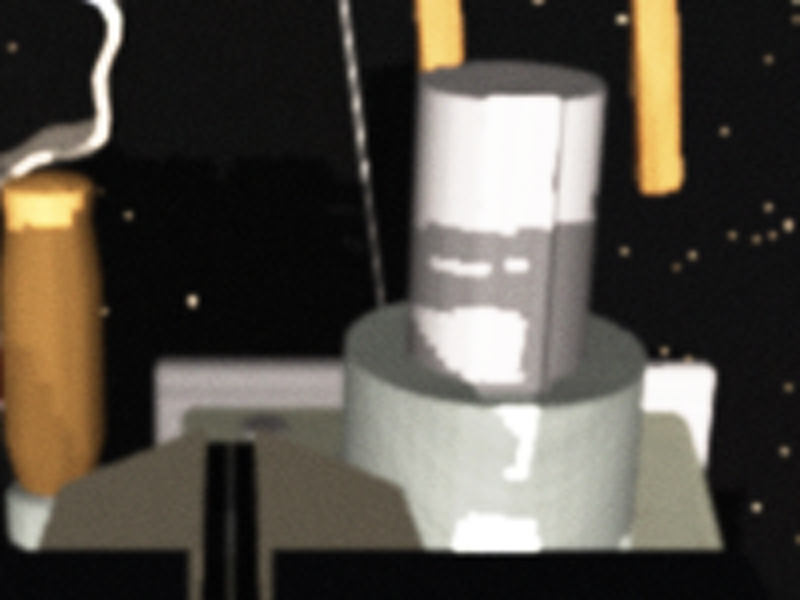

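The handle is down, with its tip at about (282,237). The angle is hard to read from above, so I'll tilt the wrist and look along the shaft at the hub face.

```bash
python3 -m pendant '{"dp":[[-0.01,0.02,0],[-0.02,0.04,0],[-0.033,0.059,0.02],[-0.033,0.059,0.05],[-0.033,0.059,0.09],[-0.033,0.059,0.105],[-0.033,0.059,0.105],[-0.033,0.059,0.105]],"rotation":[[0,-0.15,0],[0,-0.3,0],[0,-0.45,0],[0,-0.6,0],[0,-0.6,0],[0,-0.6,0],[0,-0.6,0],[0,-0.6,0]]}'; python3 - <<'E'
from h import *
c=grab("wrist");np.savez("w3.npz",pix=c["pixels"],pose=c["pose"])
cv2.imwrite("pics/w3.png",np.ascontiguousarray(c["pixels"][::-1,::-1,::-1]))
E
```

```text
time: 6.15
tool_pos: [563.4, -83.9, 207.3]
tcp_rot: [3.138, 0.6, 1.684]
contact_force: [0.2, 0.1, -0.6]
grip_width: 0.4
finger_force: 0.0
```

View pics/w3.png

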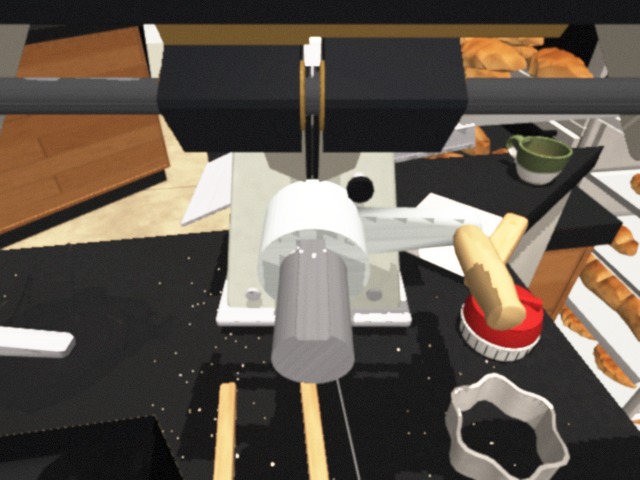

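```bash
python3 - <<'E'
from h import *
d=np.load("w3.npz");p=d["pix"][::-1,::-1].astype(int);r,g,b=p[...,0],p[...,1],p[...,2]
m=(r>90)&(r-b>45)&(g>0.55*r)
for v in range(226,332,6):
    i=np.where(m[v,440:550])[0]+440; print("H",v,(i.min(),i.max(),len(i)) if len(i) else 0)
gg=p.min(2)
for v in range(270,385,12):
    i=np.where(gg[v,262:365]>90)[0]+262; print("S",v,i.min(),i.max())
for v in range(228,300,6): print(v,gg[v,284:342:2].tolist())
E
```

```text
H 226 (np.int64(461), np.int64(527), 47)
H 232 (np.int64(455), np.int64(524), 60)
H 238 (np.int64(454), np.int64(521), 68)
H 244 (np.int64(454), np.int64(517), 64)
H 250 (np.int64(455), np.int64(514), 60)
H 256 (np.int64(458), np.int64(549), 61)
H 262 (np.int64(460), np.int64(549), 58)
H 268 (np.int64(462), np.int64(549), 58)
H 274 (np.int64(465), np.int64(549), 62)
H 280 (np.int64(465), np.int64(549), 68)
H 286 (np.int64(468), np.int64(549), 68)
H 292 (np.int64(472), np.int64(549), 63)
H 298 (np.int64(475), np.int64(549), 53)
H 304 (np.int64(479), np.int64(549), 51)
H 310 (np.int64(463), np.int64(549), 49)
H 316 (np.int64(464), np.int64(524), 41)
H 322 (np.int64(486), np.int64(521), 36)
H 328 (np.int64(471), np.int64(509), 19)
S 270 262 364
S 282 262 364
S 294 262 364
S 306 262 364
S 318 262 364
S 330 275 351
S 342 273 352
S 354 272 353
S 366 274 351
S 378 288 338
228 [251, 253, 253, 254, 254, 254, 254, 254, 252, 251, 247, 245, 245, 238, 239, 238, 238, 244, 248, 249, 250, 253, 254, 254, 254, 254, 254, 253, 253]
234 [227, 202, 195, 193, 178, 165, 161, 167, 192, 196, 194, 197, 192, 19
[... 877 characters left out ...]
 168, 165, 169, 170, 165, 167, 168, 168, 167, 173, 172, 171, 168, 162, 160, 163, 163, 159, 158, 144]
276 [124, 134, 134, 143, 144, 155, 153, 158, 170, 169, 166, 164, 167, 168, 170, 168, 166, 166, 170, 170, 170, 163, 156, 161, 162, 164, 160, 153, 149]
282 [128, 135, 137, 145, 148, 152, 152, 155, 168, 168, 166, 168, 169, 171, 167, 171, 166, 168, 172, 171, 172, 166, 159, 163, 161, 163, 162, 156, 152]
288 [130, 133, 139, 143, 148, 147, 152, 157, 170, 167, 165, 163, 167, 169, 171, 168, 167, 165, 169, 170, 169, 169, 155, 161, 161, 162, 162, 159, 153]
294 [132, 133, 140, 145, 151, 154, 145, 158, 168, 169, 165, 163, 170, 170, 169, 172, 164, 166, 170, 169, 169, 167, 159, 161, 163, 162, 161, 160, 154]
```

```bash
python3 - <<'E'
from h import *
d=np.load("w3.npz");p=d["pix"][::-1,::-1].min(2).astype(int)
for v in range(236,252,2): print(v,p[v,290:332].tolist())
print("slot mean",p[262:300,290:332].mean(0).round().astype(int).tolist())
print("slot 258-264",p[256:266,290:332].mean(0).round().astype(int).tolist())
# geometry of predicted pixels
c=dict(pose=d["pose"],cx=327.1313,cy=246.8505,f=240/np.tan(np.radians(60.2613)/2))
a=np.radians(96.7);ey=np.array([np.cos(a),np.sin(a),0]);ex=np.array([ey[1],-ey[0],0]);E0=np.array([558.5,-46,0])
S=lambda x,y,z:E0+x*ex+(y-120)*ey+[0,0,z]
q=lambda P:(np.array([639,479])-proj(c,P)).round(1)
print("slot mouth L/R",q(S(8,58,135)),q(S(-8,58,135)),"end centre",q(S(0,120,120)))
for th in(-.04,0,.04,.08):
    ct,st=np.cos(th),np.sin(th);f=lambda x,z:(x*ct+z*st,58,120-x*st+z*ct)
    print(th,"keyway roof corners",q(S(*f(8.25,26))),q(S(*f(-8.25,26))),"handle tip",q(S(-100*ct,100,120+100*st)))
E
```

```text
236 [192, 191, 190, 189, 190, 183, 180, 174, 175, 181, 192, 193, 192, 195, 192, 192, 192, 191, 192, 192, 191, 192, 194, 190, 192, 186, 174, 164, 160, 161, 163, 156, 164, 179, 190, 189, 186, 186, 179, 176, 172, 168]
238 [187, 189, 192, 188, 192, 190, 187, 189, 184, 186, 189, 184, 184, 184, 188, 188, 189, 187, 187, 187, 188, 185, 188, 183, 186, 183, 173, 161, 161, 161, 160, 158, 166, 175, 185, 185, 189, 190, 191, 190, 188, 189]
240 [189, 188, 187, 188, 187, 180, 165, 161, 161, 162, 164, 171, 175, 174, 174, 173, 171, 172, 171, 171, 169, 169, 169, 167, 172, 171, 167, 166, 166, 167, 170, 168, 172, 168, 171, 182, 192, 194, 193, 193, 192, 192]
242 [193, 193, 191, 191, 193, 186, 160, 150, 151, 153, 162, 170, 172, 167, 169, 170, 169, 169, 167, 169, 165, 165, 167, 168, 171, 173, 167, 165, 164, 171, 170, 171, 171, 172, 171, 185, 192, 192, 195, 192, 193, 194]
244 [197, 195, 197, 194, 194, 189, 171, 152, 152, 153, 161, 171, 170, 170, 170, 168, 171, 166, 169, 168, 168, 167, 166, 168, 167, 170, 166, 166, 167, 170, 170, 167, 168, 170, 174, 178, 190, 192, 191, 194, 196, 195]
246 [195, 196, 192, 193, 
[... 742 characters left out ...]
70, 170, 170, 169, 167, 166, 167, 169, 171, 171, 171, 172, 171, 170, 167, 161, 158, 161, 162, 162]
slot 258-264 [140, 144, 145, 147, 151, 152, 154, 152, 150, 159, 167, 170, 170, 169, 169, 169, 168, 167, 167, 167, 168, 172, 182, 187, 187, 181, 171, 168, 167, 170, 172, 172, 172, 172, 169, 169, 165, 157, 158, 163, 162, 162]
slot mouth L/R [301.  253.3] [328.7 253.2] end centre [315.9 360.8]
-0.04 keyway roof corners [302.  237.9] [331.4 238.7] handle tip [505.8 332.1]
0 keyway roof corners [300.2 238.4] [329.6 238.3] handle tip [508.1 327.1]
0.04 keyway roof corners [298.3 238.9] [327.7 237.8] handle tip [510.2 322. ]
0.08 keyway roof corners [296.5 239.4] [325.8 237.5] handle tip [512.  316.8]
```

```bash
python3 go.py 500 -90 290 96.7; python3 go.py 474 -96 215 96.7
```

```text
dp [-0.0458, -0.0635, -0.0689] rot [0.002, 0.6, -0.003] t 6.2
dp [-0.0059, -0.0902, -0.0054] rot [0.002, 0.6, -0.003] t 6.2
```

```bash
python3 -m pendant '{"dp":[[-0.03,-0.02,-0.05],[-0.046,-0.0635,-0.069],[-0.046,-0.0635,-0.069],[-0.03,-0.075,-0.04],[-0.006,-0.09,-0.0054],[-0.006,-0.09,-0.0054],[-0.006,-0.09,-0.0054]],"rotation":[[0,0.15,0],[0,0.3,0],[0,0.45,0],[0,0.6,0],[0,0.6,-0.003],[0,0.6,-0.003],[0,0.6,-0.003]]}'; python3 -m pendant '{"dp":[[0,0,0.04],[0,0,0.06],[0,0,0.075],[0,0,0.08],[0,0,0.082],[0,0,0.084],[0,0,0.085],[0,0,0.085]],"rotation":[[0,0,0],[0,0,0],[0,0,0],[0,0,0],[0,0,0],[0,0,0],[0,0,0],[0,0,0]]}'; python3 go.py 474 -96 129 96.7
```

```text
time: 7.08
tool_pos: [475.1, -95.9, 215.9]
tcp_rot: [3.139, 0.002, 1.69]
contact_force: [0.1, -0.4, 0.1]
grip_width: 0.4
finger_force: 0.0
time: 8.07
tool_pos: [474.1, -95.7, 129.0]
tcp_rot: [3.141, 0.0, 1.689]
contact_force: [2.0, 1.0, 1.2]
grip_width: 0.4
finger_force: 1.1
dp [-0.0003, -0.0001, -0.0] rot [0.001, 0.0, 0.002] t 8.07
```

```bash
python3 -m pendant '{"dp":[[0,0,-0.06],[0,0.03,-0.12],[0,0.05,-0.15],[0.001,0.08,-0.13],[0.0015,0.09,-0.1],[0.0015,0.09,-0.078],[0.0015,0.09,-0.078],[0.0015,0.09,-0.078]],"rotation":[[0,0,0],[0,-0.15,0],[0,-0.3,0],[0,-0.45,0],[0,-0.6,0],[0,-0.6,0],[0,-0.6,0],[0,-0.6,0]]}'; python3 - <<'E'
from h import *
c=grab("wrist");np.savez("w4.npz",pix=c["pixels"],pose=c["pose"]);p=c["pixels"][::-1,::-1].min(2).astype(int)
for v in range(234,256,2): print(v,p[v,286:334].tolist())
print("slot",p[258:290,286:334].mean(0).round().astype(int).tolist())
E
```

```text
time: 9.07
tool_pos: [563.1, -83.9, 207.7]
tcp_rot: [3.141, 0.6, 1.688]
contact_force: [0.4, 0.1, 0.3]
grip_width: 0.5
finger_force: 0.0
234 [208, 196, 192, 186, 182, 177, 170, 167, 165, 162, 160, 166, 181, 192, 196, 191, 195, 191, 192, 194, 198, 192, 195, 192, 193, 195, 192, 194, 192, 195, 194, 192, 190, 178, 166, 164, 165, 169, 168, 166, 164, 159, 161, 158, 161, 163, 162, 163]
236 [190, 192, 191, 193, 191, 192, 187, 185, 178, 175, 174, 172, 180, 192, 193, 190, 190, 191, 193, 194, 193, 194, 192, 196, 194, 191, 193, 190, 190, 193, 190, 193, 185, 176, 162, 160, 164, 180, 187, 185, 178, 175, 171, 167, 161, 161, 162, 162]
238 [186, 188, 192, 190, 190, 188, 187, 187, 190, 190, 187, 185, 183, 190, 189, 191, 186, 188, 189, 189, 188, 188, 190, 188, 190, 187, 190, 192, 189, 190, 190, 190, 187, 175, 162, 162, 175, 188, 187, 189, 186, 185, 189, 188, 186, 181, 173, 173]
240 [187, 190, 191, 188, 191, 188, 188, 188, 190, 188, 186, 172, 160, 164, 172, 174, 176, 172, 171, 174, 173, 170, 174, 174, 169, 169, 174, 175, 174, 174, 176, 171, 170, 170, 166, 168, 169, 172, 171, 167, 173, 181, 191, 188, 190
[... 1277 characters left out ...]
214, 208, 194, 167, 159, 158, 178, 219, 236, 234, 210, 180, 168, 169, 167, 166, 167, 165, 167, 187, 232, 246, 244, 222, 177, 167, 168, 172, 170, 184, 222, 236, 235, 214, 179, 160, 159, 161, 164, 167, 174, 174]
254 [198, 202, 191, 172, 162, 164, 157, 150, 153, 155, 153, 157, 155, 160, 173, 173, 171, 172, 171, 167, 168, 164, 165, 170, 175, 212, 241, 248, 247, 228, 181, 169, 169, 170, 172, 171, 174, 169, 168, 166, 155, 158, 160, 162, 162, 161, 165, 164]
slot [134, 136, 138, 142, 144, 146, 148, 151, 153, 152, 151, 152, 161, 167, 169, 169, 169, 167, 167, 166, 167, 168, 169, 168, 168, 169, 170, 170, 169, 167, 167, 167, 169, 171, 171, 171, 171, 171, 170, 167, 161, 159, 162, 163, 162, 162, 162, 163]
```

```bash
python3 - <<'E'
from h import *
d=np.load("w4.npz");c=dict(pose=d["pose"],cx=327.1313,cy=246.8505,f=240/np.tan(np.radians(60.2613)/2))
u=lambda x,y:(639-x,479-y)
for r in (258,275,290):
  print([onz(c,u(x,r),135.).round(1) for x in(298.2,312.1,326.2)])
E
python3 go.py 500 -60 300 96.7;python3 go.py 405 153 220 8
```

```text
[array([ 574.3, -102.8,  135. ]), array([ 566.5, -103.7,  135. ]), array([ 558.5, -104.6,  135. ])]
[array([572.3, -88.9, 135. ]), array([564.8, -89.7, 135. ]), array([557.2, -90.6, 135. ])]
[array([570.7, -77.6, 135. ]), array([563.5, -78.5, 135. ]), array([556.2, -79.3, 135. ])]
dp [-0.0262, -0.0598, -0.0936] rot [0.002, 0.6, 0.0] t 9.12
dp [0.2027, -0.1292, -0.1535] rot [0.465, 0.473, 1.498] t 9.12
```

```bash
python3 -m pendant '{"dp":[[-0.02,-0.02,-0.05],[-0.026,-0.06,-0.094],[-0.026,-0.06,-0.094],[-0.026,-0.06,-0.094],[-0.026,-0.06,-0.094]],"rotation":[[0,0.15,0],[0,0.3,0],[0,0.45,0],[0,0.6,0],[0,0.6,0]]}' 0.0918;python3 go.py 405 153 220 8
```

```text
time: 9.75
tool_pos: [499.6, -61.7, 300.3]
tcp_rot: [3.14, 0.001, 1.685]
contact_force: [-0.1, 0.2, 0.0]
grip_width: 46.0
finger_force: 0.0
dp [0.2242, -0.0697, 0.0799] rot [0.003, -0.0, 1.545] t 9.75
```

```bash
python3 -m pendant '{"dp":[[0.03,-0.01,0],[0.08,-0.02,0],[0.13,-0.04,0],[0.18,-0.06,0],[0.224,-0.07,0],[0.224,-0.07,0.03],[0.224,-0.07,0.07],[0.224,-0.07,0.08]],"rotation":[[0,0,0.18],[0,0,0.36],[0,0,0.54],[0,0,0.72],[0,0,0.9],[0,0,1.08],[0,0,1.26],[0,0,1.44]]}';python3 -m pendant '{"dp":[[0,0,0],[0,0,0]],"rotation":[[0,0,0.105],[0,0,0.105]]}'; python3 - <<'E'
from h import *
c=grab("wrist");np.savez("w5.npz",pix=c["pixels"],pose=c["pose"])
m=(c["pixels"].min(2)>100).astype(np.uint8);m[330:]=0
N,l,st,ce=cv2.connectedComponentsWithStats(m)
for k in range(1,N):
    if st[k,4]>200:
        b=cv2.boxPoints(cv2.minAreaRect(np.argwhere(l==k)[:,::-1].astype(np.float32)))
        print(st[k].tolist(),b.round(1).tolist(),[onz(c,x,10).round(1).tolist() for x in b])
print(proj(c,[415,157,0]),proj(c,[336,146,0]))
E
```

```text
time: 10.75
tool_pos: [401.6, 155.2, 217.2]
tcp_rot: [3.14, 0.003, 0.245]
contact_force: [0.4, 0.4, 0.2]
grip_width: 91.7
finger_force: 0.0
time: 11.0
tool_pos: [403.1, 155.3, 219.2]
tcp_rot: [3.14, -0.0, 0.147]
contact_force: [-0.1, 0.5, 0.4]
grip_width: 91.7
finger_force: 0.0
[0, 0, 213, 330, 47427] [[0.0, 329.0], [0.0, 0.0], [212.0, 0.0], [212.0, 329.0]] [[237.1, 459.8, 10.0], [533.5, 431.4, 10.0], [557.5, 267.6, 10.0], [267.5, 250.5, 10.0]]
[541, 53, 99, 24, 1568] [[540.7999877929688, 60.70000076293945], [638.9000244140625, 52.20000076293945], [640.4000244140625, 68.9000015258789], [542.2000122070312, 77.4000015258789]] [[552.8, -0.1, 10.0], [570.5, -77.0, 10.0], [558.7, -82.9, 10.0], [540.8, -5.2, 10.0]]
[144, 90, 496, 75, 2993] [[143.5, 149.3000030517578], [631.7000122070312, 52.79999923706055], [642.9000244140625, 109.5], [154.6999969482422, 206.0]] [[434.7, 319.7, 10.0], [569.2, -71.4, 10.0], [528.8, -97.0, 10.0], [385.6, 309.2, 10.0]]
[462, 171, 76, 70, 2415] [[449.5, 202.5], [499.5, 152.5], [550.5, 203.5], [500.5, 253.5]] [[427.3, 45.8, 10.0], [476.8, 13.2, 10.0], [439.6, -44.9, 10.0], [386.6, -13.2, 10.0]]
[541, 172, 99, 84, 4172] [[534.0, 244.1999969482422], [547.0999755859375, 165.39999389648438], [645.7000122070312, 181.8000030517578], [632.5999755859375, 260.6000061035156]] [[400.1, -41.6, 10.0], [472.1, -31.3, 10.0], [470.9, -122.7, 10.0], [397.8, -138.9, 10.0]]
[319, 194, 18, 86, 1384] [[319.0, 194.0], [336.0, 194.0], [336.0, 279.0], [319.0, 279.0]] [[417.9, 163.6, 10.0], [420.1, 148.5, 10.0], [338.7, 136.0, 10.0], [336.4, 152.1, 10.0]]
[443, 297, 158, 33, 2499] [[440.20001220703125, 327.1000061035156], [443.0, 296.79998779296875], [601.2999877929688, 311.29998779296875], [598.5999755859375, 341.6000061035156]] [[302.5, 25.1, 10.0], [335.2, 30.0, 10.0], [342.5, -128.2, 10.0], [309.5, -137.3, 10.0]]
[325.7895199  196.07774613] [325.3016005 276.2745447]
```

```bash
python3 - <<'E'
from h import *
d=np.load("w5.npz");c=dict(pose=d["pose"],cx=327.1313,cy=246.8505,f=240/np.tan(np.radians(60.2613)/2))
g=d["pix"].min(2).astype(float);t=100
out=[]
for r in range(190,284,3):
    i=np.where(g[r,312:345]>t)[0]+312
    if len(i): out.append((r,i[0],i[-1],int(g[r,327])))
print(out)
A=np.array([(r,(a+b)/2) for r,a,b,_ in out if 216<r<276]);k=np.polyfit(*A.T,1);print(k)
P=onz(c,(np.polyval(k,218),218),13);Q=onz(c,(np.polyval(k,275),275),8.2);D=Q-P
print("dir",np.degrees(np.arctan2(D[1],D[0])),P,Q,"tip",onz(c,(328,279.5),5),"headtop far",onz(c,(327,194),24),"head far at0",onz(c,(327,194),0))
E
python3 go.py 413 156 12 8
```

```text
[(196, np.int64(321), np.int64(335), 187), (199, np.int64(320), np.int64(335), 152), (202, np.int64(319), np.int64(335), 157), (205, np.int64(319), np.int64(335), 174), (208, np.int64(320), np.int64(335), 129), (211, np.int64(320), np.int64(336), 144), (214, np.int64(320), np.int64(335), 142), (217, np.int64(320), np.int64(335), 236), (220, np.int64(320), np.int64(335), 238), (223, np.int64(320), np.int64(335), 238), (226, np.int64(320), np.int64(335), 238), (229, np.int64(320), np.int64(335), 238), (232, np.int64(320), np.int64(335), 238), (235, np.int64(320), np.int64(335), 240), (238, np.int64(320), np.int64(335), 238), (241, np.int64(320), np.int64(335), 236), (244, np.int64(320), np.int64(335), 236), (247, np.int64(320), np.int64(335), 237), (250, np.int64(319), np.int64(335), 244), (253, np.int64(319), np.int64(335), 255), (256, np.int64(319), np.int64(335), 255), (259, np.int64(319), np.int64(335), 255), (262, np.int64(319), np.int64(335), 255), (265, np.int64(319), np.int64(335), 255), (268, np.int64(319), np.int64(335), 255), (271, np.int64(319), np.int64(335), 255), (274, np.int64(319), np.int64(335), 255), (277, np.int64(320), np.int64(334), 255)]
[-1.24060150e-02  3.30320677e+02]
dir -172.3136395471008 [397.87474603 152.81647784  13.        ] [340.84027292 145.11893962   8.2       ] tip [335.05317046 143.19681209   5.        ] headtop far [421.61656882 156.86824174  24.        ] head far at0 [417.0785123  156.17457809   0.        ]
dp [0.0096, 0.0005, 0.2074] rot [0.001, -0.001, 0.008] t 11.05
```

```bash
python3 go.py 409.5 154.4 8 7.7
```

```text
dp [0.0059, 0.0015, 0.2114] rot [0.001, -0.001, 0.014] t 11.05
```

```bash
python3 -m pendant '{"dp":[[0.006,0.0015,0.05],[0.006,0.0015,0.1],[0.006,0.0015,0.15],[0.006,0.0015,0.185],[0.006,0.0015,0.2],[0.006,0.0015,0.211],[0.006,0.0015,0.211],[0.006,0.0015,0.211]],"rotation":[[0,0,0.014],[0,0,0.014],[0,0,0.014],[0,0,0.014],[0,0,0.014],[0,0,0.014],[0,0,0.014],[0,0,0.014]]}' 0.05;python3 go.py 409.5 154.4 8 7.7
```

```text
time: 12.05
tool_pos: [409.9, 154.6, 8.6]
tcp_rot: [-3.142, -0.001, 0.131]
contact_force: [-0.3, -0.4, 0.6]
grip_width: 49.9
finger_force: 0.0
dp [-0.0004, 0.0001, 0.0006] rot [-0.0, -0.001, -0.003] t 12.05
```

```bash
python3 -m pendant '{"dp":[[0,0,0],[0,0,0],[0,0,0],[0,0,0],[0,0,0],[0,0,0]],"rotation":[[0,0,0],[0,0,0],[0,0,0],[0,0,0],[0,0,0],[0,0,0]]}' 0.005
```

```text
time: 12.8
tool_pos: [409.3, 154.4, 7.9]
tcp_rot: [-3.141, 0.001, 0.131]
contact_force: [-0.5, -0.1, 1.9]
grip_width: 13.8
finger_force: 30.0
```

```bash
python3 go.py 557.5 -28 230 96.8
```

```text
dp [0.123, 0.2001, -0.2222] rot [-0.001, 0.0, -1.559] t 12.8
```

```bash
python3 -m pendant '{"dp":[[0,0,-0.04],[0,0,-0.09],[0,0,-0.14],[0,0.02,-0.19],[0.02,0.05,-0.222],[0.05,0.09,-0.222],[0.08,0.13,-0.222],[0.1,0.16,-0.222]],"rotation":[[0,0,0],[0,0,-0.12],[0,0,-0.3],[0,0,-0.48],[0,0,-0.66],[0,0,-0.84],[0,0,-1.02],[0,0,-1.2]]}'; python3 go.py 557.5 -28 180 96.8
```

```text
time: 13.8
tool_pos: [530.4, 7.2, 229.3]
tcp_rot: [-3.14, 0.0, 1.336]
contact_force: [-0.4, -0.2, -0.8]
grip_width: 13.9
finger_force: 30.0
dp [-0.0279, 0.0346, 0.0493] rot [-0.001, 0.0, -0.354] t 13.8
```

```bash
python3 -m pendant '{"dp":[[-0.014,0.017,0],[-0.028,0.0346,0.02],[-0.028,0.0346,0.049],[-0.028,0.0346,0.049],[-0.028,0.0346,0.049]],"rotation":[[0,0,-0.18],[0,0,-0.354],[0,0,-0.354],[0,0,-0.354],[0,0,-0.354]]}'; python3 - <<'E'
from h import *
s=grab("side");t=grab("top");w=grab("wrist")
def cr(c,x,y,w,h,k): return cv2.resize(c["pixels"][y:y+h,x:x+w,::-1],(w*k,h*k),interpolation=cv2.INTER_CUBIC)
cv2.imwrite("pics/m3.png",np.vstack([np.hstack([cr(s,300,120,100,75,4),cr(t,290,245,100,75,4)]),np.hstack([cr(w,220,170,200,150,2),cr(w,270,250,100,75,4)])]))
E
python3 go.py 557.5 -28 150 96.8
```

```text
time: 14.42
tool_pos: [556.6, -26.5, 181.5]
tcp_rot: [-3.141, 0.0, 1.685]
contact_force: [0.4, 0.2, -0.8]
grip_width: 13.5
finger_force: 30.0
dp [-0.0016, 0.0004, 0.032] rot [0.001, 0.001, -0.004] t 14.57
```

View pics/m3.png

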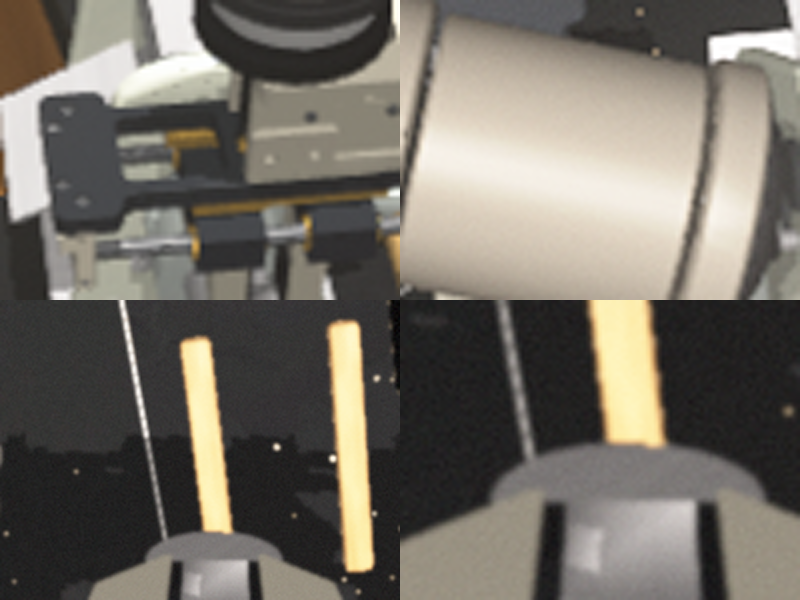

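The wrist view shows the shaft end disc centred at column 327 and the held key head also centred at 327, so they line up. I'll lower the key, watching the force.

```bash
python3 -m pendant '{"dp":[[-0.0015,0.0004,0.015],[-0.0015,0.0004,0.028],[-0.0015,0.0004,0.032],[-0.0015,0.0004,0.032]],"rotation":[[0,0,-0.004],[0,0,-0.004],[0,0,-0.004],[0,0,-0.004]]}'; for i in 1 2; do python3 -m pendant '{"dp":[[0,0,0.0015],[0,0,0.003],[0,0,0.003]],"rotation":[[0,0,0],[0,0,0],[0,0,0]]}'; done
```

```text
time: 15.08
tool_pos: [556.7, -28.1, 148.2]
tcp_rot: [-3.14, -0.0, 1.689]
contact_force: [-0.5, -0.1, -0.7]
grip_width: 13.4
finger_force: 30.0
time: 15.45
tool_pos: [556.9, -28.1, 145.8]
tcp_rot: [-3.141, -0.0, 1.689]
contact_force: [-0.0, 0.5, -2.0]
grip_width: 14.1
finger_force: 30.0
time: 15.82
tool_pos: [556.9, -28.1, 142.9]
tcp_rot: [-3.141, 0.0, 1.689]
contact_force: [-1.0, -0.4, 1.0]
grip_width: 14.0
finger_force: 30.0
```

```bash
for i in 1 2; do python3 -m pendant '{"dp":[[0,0,0.001],[0,0,0.001],[0,0,0.001]],"rotation":[[0,0,0],[0,0,0],[0,0,0]]}'; done
```

```text
time: 16.2
tool_pos: [557.0, -28.0, 142.8]
tcp_rot: [3.141, 0.0, 1.689]
contact_force: [-3.2, 0.7, 7.4]
grip_width: 13.9
finger_force: 30.0
time: 16.58
tool_pos: [557.1, -27.9, 142.5]
tcp_rot: [3.141, 0.0, 1.689]
contact_force: [-3.5, 2.6, 11.5]
grip_width: 13.7
finger_force: 30.0
```

```bash
python3 -m pendant '{"dp":[[0,-0.0005,-0.0017],[0,-0.0005,-0.0017]],"rotation":[[0,0,0],[0,0,0]]}'; for i in 1 2 3; do python3 -m pendant '{"dp":[[-0.002,0,0],[-0.004,0,0],[-0.005,0,0]],"rotation":[[0,0,0],[0,0,0],[0,0,0]]}'; done
```

```text
time: 16.82
tool_pos: [556.5, -28.1, 142.7]
tcp_rot: [-3.141, -0.0, 1.689]
contact_force: [-0.3, 1.3, 4.9]
grip_width: 14.0
finger_force: 30.0
time: 17.2
tool_pos: [557.4, -32.9, 142.8]
tcp_rot: [3.141, -0.001, 1.689]
contact_force: [1.1, 3.0, 5.7]
grip_width: 13.8
finger_force: 30.0
time: 17.58
tool_pos: [558.0, -37.9, 142.8]
tcp_rot: [3.141, -0.001, 1.689]
contact_force: [-1.2, 3.8, 5.4]
grip_width: 13.6
finger_force: 30.0
time: 17.95
tool_pos: [558.6, -42.8, 142.9]
tcp_rot: [3.141, -0.001, 1.688]
contact_force: [-0.5, 3.1, 6.3]
grip_width: 13.9
finger_force: 30.0
```

```bash
python3 -m pendant '{"dp":[[-0.002,0,-0.0006],[-0.004,0,-0.0006],[-0.004,0,-0.0006]],"rotation":[[0,0,0],[0,0,0],[0,0,0]]}'; for i in 1 2 3; do python3 -m pendant '{"dp":[[-0.002,0,0],[-0.003,0,0],[-0.003,0,0]],"rotation":[[0,0,0],[0,0,0],[0,0,0]]}'; done
```

```text
time: 18.32
tool_pos: [558.7, -47.4, 142.9]
tcp_rot: [-3.141, 0.0, 1.688]
contact_force: [-0.4, -0.3, 2.0]
grip_width: 13.8
finger_force: 30.0
time: 18.7
tool_pos: [558.9, -50.2, 142.9]
tcp_rot: [-3.141, 0.0, 1.689]
contact_force: [1.1, 1.1, 0.6]
grip_width: 13.7
finger_force: 30.0
time: 19.08
tool_pos: [559.3, -53.2, 142.9]
tcp_rot: [-3.141, 0.0, 1.689]
contact_force: [0.0, -0.3, 0.3]
grip_width: 13.6
finger_force: 30.0
time: 19.45
tool_pos: [559.6, -55.8, 142.9]
tcp_rot: [-3.14, -0.0, 1.689]
contact_force: [0.3, 3.4, -0.1]
grip_width: 13.6
finger_force: 30.0
```

```bash
for i in 1 2 3; do python3 -m pendant '{"dp":[[-0.0005,0,0],[-0.001,0,0],[-0.001,0,0]],"rotation":[[0,0,0],[0,0,0],[0,0,0]]}'; done
```

```text
time: 19.82
tool_pos: [559.6, -56.3, 142.9]
tcp_rot: [-3.14, -0.001, 1.689]
contact_force: [-1.2, 4.6, 0.3]
grip_width: 13.5
finger_force: 30.0
time: 20.2
tool_pos: [559.6, -56.7, 142.9]
tcp_rot: [-3.14, -0.002, 1.689]
contact_force: [-1.4, 7.6, 2.6]
grip_width: 13.8
finger_force: 30.0
time: 20.58
tool_pos: [559.6, -57.1, 142.9]
tcp_rot: [-3.14, -0.003, 1.689]
contact_force: [-2.3, 10.1, 1.9]
grip_width: 13.4
finger_force: 30.0
```

It has bitten, at about 21 mm of depth and 10 N. I'll release, then press the head from behind with closed fingers so the force is purely axial.

```bash
python3 -m pendant '{"dp":[[0.001,0,0],[0.001,0,0],[0.001,0,0]],"rotation":[[0,0,0],[0,0,0],[0,0,0]]}' 0.04; python3 -m pendant '{"dp":[[0,0,-0.02],[0,0,-0.04],[0.02,0,-0.05],[0.035,0,-0.05],[0.035,0,-0.05],[0.035,0,-0.05]],"rotation":[[0,0,0],[0,0,0],[0,0,0],[0,0,0],[0,0,0],[0,0,0]]}' ; python3 -m pendant '{"dp":[[0,0,0],[0,0,0],[0,0,0],[0,0,0]],"rotation":[[0,0,0],[0,0,0],[0,0,0],[0,0,0]]}' 0; python3 - <<'E'
from h import *
c=grab("wrist");cv2.imwrite("pics/w6.png",np.ascontiguousarray(c["pixels"][::-1,::-1,::-1]))
np.savez("w6.npz",pix=c["pixels"],pose=c["pose"])
g=c["pixels"].min(2)
E
python3 go.py 556.5 -33 144 96.8
```

```text
time: 20.95
tool_pos: [560.1, -58.5, 143.1]
tcp_rot: [-3.141, 0.001, 1.688]
contact_force: [0.3, 1.4, 1.2]
grip_width: 38.0
finger_force: 0.0
time: 21.7
tool_pos: [555.6, -22.9, 192.3]
tcp_rot: [-3.14, -0.0, 1.689]
contact_force: [0.6, 0.4, 0.3]
grip_width: 39.9
finger_force: 0.0
time: 22.2
tool_pos: [555.8, -23.3, 193.0]
tcp_rot: [-3.141, -0.0, 1.688]
contact_force: [0.4, 0.6, 0.6]
grip_width: 4.5
finger_force: 0.0
dp [-0.0097, -0.0004, 0.049] rot [-0.001, -0.0, -0.001] t 22.25
```

```bash
python3 -m pendant '{"dp":[[-0.007,0,0.02],[-0.007,0,0.049],[-0.007,0,0.049],[-0.007,0,0.049]],"rotation":[[0,0,0],[0,0,0],[0,0,0],[0,0,0]]}'; python3 -m pendant '{"dp":[[-0.003,0,0],[-0.006,0,0],[-0.0075,0,0],[-0.0075,0,0]],"rotation":[[0,0,0],[0,0,0],[0,0,0],[0,0,0]]}';python3 -m pendant '{"dp":[[-0.001,0,0],[-0.001,0,0]],"rotation":[[0,0,0],[0,0,0]]}'; python3 -m pendant '{"dp":[[-0.001,0,0],[-0.001,0,0]],"rotation":[[0,0,0],[0,0,0]]}'
```

```text
time: 22.75
tool_pos: [557.2, -30.2, 145.0]
tcp_rot: [3.141, 0.0, 1.689]
contact_force: [0.2, -0.2, 0.5]
grip_width: 0.4
finger_force: 0.0
time: 23.25
tool_pos: [557.6, -37.8, 144.2]
tcp_rot: [-3.141, -0.0, 1.688]
contact_force: [0.1, -0.5, 1.1]
grip_width: 0.8
finger_force: 0.0
time: 23.5
tool_pos: [557.6, -38.6, 144.0]
tcp_rot: [-3.141, -0.0, 1.689]
contact_force: [0.4, 0.1, 0.4]
grip_width: 0.6
finger_force: 0.0
time: 23.75
tool_pos: [557.8, -39.6, 144.0]
tcp_rot: [-3.141, -0.0, 1.689]
contact_force: [-0.4, 0.0, 0.1]
grip_width: 0.5
finger_force: 0.0
```

```bash
for i in 1 2 3 4; do python3 -m pendant '{"dp":[[-0.001,0,0],[-0.001,0,0]],"rotation":[[0,0,0],[0,0,0]]}' | grep -E "pos|contact"; done
```

```text
tool_pos: [557.8, -40.2, 144.0]
contact_force: [-0.4, 2.3, 0.5]
tool_pos: [557.8, -40.3, 144.1]
contact_force: [-0.5, 6.4, 1.3]
tool_pos: [557.7, -40.5, 144.0]
contact_force: [-2.0, 9.5, 2.3]
tool_pos: [557.7, -40.8, 144.1]
contact_force: [-1.6, 10.8, 3.4]
```

```bash
for i in 1 2; do python3 -m pendant '{"dp":[[-0.0004,0,0],[-0.0008,0,0],[-0.0008,0,0]],"rotation":[[0,0,0],[0,0,0],[0,0,0]]}' | grep -E "pos|contact"; done
```

```text
tool_pos: [557.6, -41.0, 144.0]
contact_force: [-1.8, 14.1, 3.5]
tool_pos: [557.6, -41.2, 144.1]
contact_force: [-2.7, 15.8, 4.5]
```

```bash
python3 -m pendant '{"dp":[[0.005,0,0],[0.02,0,0],[0.02,0,-0.05],[0.02,0,-0.1],[0.02,0,-0.1]],"rotation":[[0,0,0],[0,0,0],[0,0,0],[0,0,0],[0,0,0]]}'; python3 go.py 563 -65 222 96.8
```

```text
time: 26.12
tool_pos: [558.1, -25.3, 248.3]
tcp_rot: [3.134, 0.003, 1.689]
contact_force: [0.3, 0.0, -0.8]
grip_width: 0.7
finger_force: 0.0
dp [-0.0399, -0.0, 0.0265] rot [0.008, 0.003, -0.001] t 26.12
```

```bash
python3 -m pendant '{"dp":[[-0.01,0,0],[-0.02,0,0],[-0.03,0,0],[-0.035,0,0],[-0.04,0,0.01],[-0.04,0,0.01],[-0.04,0,0.01]],"rotation":[[0,-0.15,0],[0,-0.3,0],[0,-0.45,0],[0,-0.6,0],[0,-0.6,0],[0,-0.6,0],[0,-0.6,0]]}'; python3 - <<'E'
from h import *
c=grab("wrist");p=np.ascontiguousarray(c["pixels"][::-1,::-1,::-1])[140:440,200:600]
cv2.imwrite("pics/w7.png",cv2.resize(p,None,fx=2,fy=2,interpolation=cv2.INTER_CUBIC))
E
```

```text
time: 27.0
tool_pos: [561.0, -65.9, 234.3]
tcp_rot: [-3.141, 0.599, 1.687]
contact_force: [0.0, -0.1, -0.1]
grip_width: 0.5
finger_force: 0.0
```

View pics/w7.png

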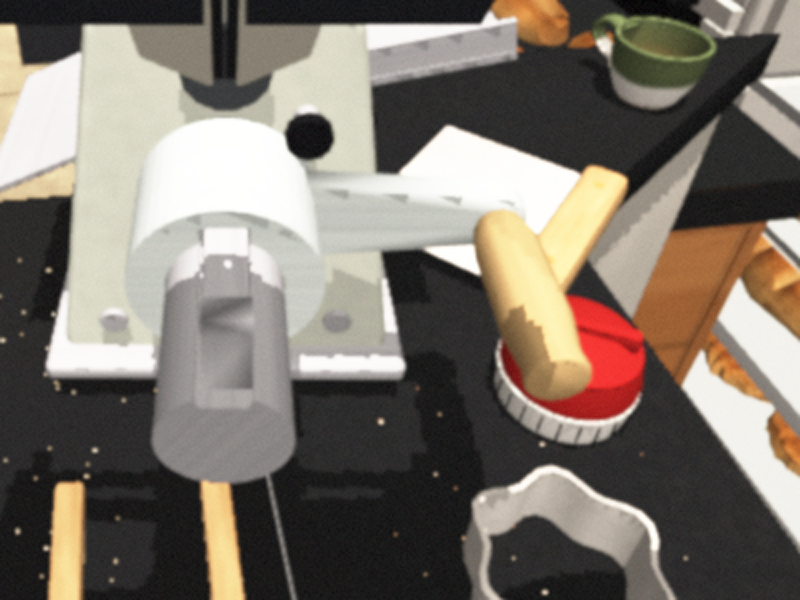

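The picture shows the key lying straight in the keyseat with its head at (227,360) and its blade going into the hub at (227,235). The crank is level, and the timer and flower cutter look unmoved. I'm handing it in.

```bash
python3 -c "
from plant import workorder;print(workorder.close_job())"
```

```text
the job is handed in; nothing more can be done
None
```

The job is handed in: the crank is lined up and the key is wedged in the hub with about 16 N and let go, with the bystanders left alone; no verdict came back, so the force the key still holds on the hub is unconfirmed.

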